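Pack the cheese jar order

TASK

Pack the customer's order: stand each of the four sealed jars (white paper strip over the lid) upright on the liner of its own lid colour in the wooden caddy, setting each down gently rather than dropping it. Leave the two opened tasting jars, which have the same lids but no white strip, standing where they are, and knock no jar over.

Things in the scene. Friction and masses are not known exactly. Their poses are not given: they have to be found in the camera images.
- red_jar: Sealed full jar with a red lid: upright round glass jar, 80 mm tall, body 54 mm and lid 56 mm in diameter (lid is the top 16 mm), about 0.24 kg, filled with yellow oil and white cheese balls; a white paper seal strip 18 mm wide runs across the lid and down both sides (flush). Origin: centre of its underside; z up; x along the seal strip (yaw is arbitrary).
- green_jar: Sealed full jar with a green lid: upright round glass jar, 80 mm tall, body 54 mm and lid 56 mm in diameter (lid is the top 16 mm), about 0.24 kg, filled with yellow oil and white cheese balls; a white paper seal strip 18 mm wide runs across the lid and down both sides (flush). Origin: centre of its underside; z up; x along the seal strip (yaw is arbitrary).
- blue_jar: Sealed full jar with a blue lid: upright round glass jar, 80 mm tall, body 54 mm and lid 56 mm in diameter (lid is the top 16 mm), about 0.24 kg, filled with yellow oil and white cheese balls; a white paper seal strip 18 mm wide runs across the lid and down both sides (flush). Origin: centre of its underside; z up; x along the seal strip (yaw is arbitrary).
- yellow_jar: Sealed full jar with a yellow lid: upright round glass jar, 80 mm tall, body 54 mm and lid 56 mm in diameter (lid is the top 16 mm), about 0.24 kg, filled with yellow oil and white cheese balls; a white paper seal strip 18 mm wide runs across the lid and down both sides (flush). Origin: centre of its underside; z up; x along the seal strip (yaw is arbitrary).
- red_taster: Opened tasting jar, a look-alike: same jar, sizes, mass and red lid as red_jar, but with no white seal strip and only half full. It stays where it is. Origin: centre of its underside; z up.
- blue_taster: Opened tasting jar, a look-alike: same jar, sizes, mass and blue lid as blue_jar, but with no white seal strip and only half full. It stays where it is. Origin: centre of its underside; z up.
- red_pad: Red liner, 76 x 76 x 3 mm, fixed in one cell of the fixed wooden caddy (2 x 2 cells, 84 mm square inside, 90 mm between centres, walls 6 mm thick, tops 30 mm above table; low loop handles outside). Which cell has which colour varies. Origin: centre of its underside, 6 mm above table, mid-cell; its top, where a jar stands, is 9 mm above table. x, y along the walls, z up.
- green_pad: Green liner, 76 x 76 x 3 mm, fixed in one cell of the fixed wooden caddy (2 x 2 cells, 84 mm square inside, 90 mm between centres, walls 6 mm thick, tops 30 mm above table; low loop handles outside). Which cell has which colour varies. Origin: centre of its underside, 6 mm above table, mid-cell; its top, where a jar stands, is 9 mm above table. x, y along the walls, z up.
- blue_pad: Blue liner, 76 x 76 x 3 mm, fixed in one cell of the fixed wooden caddy (2 x 2 cells, 84 mm square inside, 90 mm between centres, walls 6 mm thick, tops 30 mm above table; low loop handles outside). Which cell has which colour varies. Origin: centre of its underside, 6 mm above table, mid-cell; its top, where a jar stands, is 9 mm above table. x, y along the walls, z up.
- yellow_pad: Yellow liner, 76 x 76 x 3 mm, fixed in one cell of the fixed wooden caddy (2 x 2 cells, 84 mm square inside, 90 mm between centres, walls 6 mm thick, tops 30 mm above table; low loop handles outside). Which cell has which colour varies. Origin: centre of its underside, 6 mm above table, mid-cell; its top, where a jar stands, is 9 mm above table. x, y along the walls, z up.

How it is judged (in metres and radians):
At the end, for the whole second after the job is handed in: Each sealed jar stands upright (within 0.1 rad) on the liner of its lid's colour, within 20 mm of the liner's centre, as the cell's walls already ensure, and at rest; both tasting jars are upright, at rest and within 30 mm of where they started (horizontal distance between red_jar and red_pad below 0.02 m and z of red_jar in the frame of red_pad between 0 and 0.008 m and angle between each of red_jar, green_jar, blue_jar, yellow_jar, red_taster, blue_taster's own z axis and vertical below 0.1 rad and linear speed of each of red_jar, green_jar, blue_jar, yellow_jar, red_taster, blue_taster below 0.02 m/s and horizontal distance between green_jar and green_pad below 0.02 m and z of green_jar in the frame of green_pad between 0 and 0.008 m and horizontal distance between blue_jar and blue_pad below 0.02 m and z of blue_jar in the frame of blue_pad between 0 and 0.008 m and horizontal distance between yellow_jar and yellow_pad below 0.02 m and z of yellow_jar in the frame of yellow_pad between 0 and 0.008 m and distance of each of red_taster, blue_taster from where it was at the start of the episode below 0.03 m); the robot touches nothing.
It fails at once if a jar is knocked over (angle between any of red_jar, green_jar, blue_jar, yellow_jar, red_taster, blue_taster's own z axis and vertical above 0.8 rad).
It fails at once if a jar is dropped or slammed into its cell (faster than 0.7 m/s just above its liner, as after a fall of 25 mm) ((horizontal distance between red_jar and red_pad below 0.04 m and z of red_jar in the frame of red_pad below 0.03 m and linear speed of red_jar above 0.7 m/s) or (horizontal distance between green_jar and green_pad below 0.04 m and z of green_jar in the frame of green_pad below 0.03 m and linear speed of green_jar above 0.7 m/s) or (horizontal distance between blue_jar and blue_pad below 0.04 m and z of blue_jar in the frame of blue_pad below 0.03 m and linear speed of blue_jar above 0.7 m/s) or (horizontal distance between yellow_jar and yellow_pad below 0.04 m and z of yellow_jar in the frame of yellow_pad below 0.03 m and linear speed of yellow_jar above 0.7 m/s)).
It also fails if it takes over 115 s, if anything falls off the work surface, if the arm or the gripper's body presses on something with over 40 N, if the wrist force passes 120 N, or if a joint passes its speed limit or range.

ROBOT

A 6-joint arm with a two-finger parallel gripper is mounted at the origin on the work surface. World frame = base frame: x ahead of the robot, y to its left, z up, the work surface at z = 0. Lengths are in mm, angles in rad, forces in N, time in s.
With the tool pointing down it reaches from about 300 to 775 mm from the base axis. Payload 14.6 kg.
Tool frame: the origin (TCP) lies midway between the tips of the shut fingers; the grasp point (between the pads) lies grasp_offset behind it (grasp_offset is the distance from the TCP to the grasp point, in mm); z points along the fingers, y is the line along which they close (so a half turn about z gives the same grasp; the last joint's range is limited). The gripper opens to 94 mm and grips with 3 to 60 N. Pads are 16 mm wide; open, the fingers measure 119 mm over their backs; the gripper's body (75 mm by 177 mm) begins 78 mm behind the grasp point.
Start: joints at [-1.259, 0.3, 1.521, -0, 1.321, -0.067], TCP at [203.386, -511.002, 205.446] pointing down, gripper open.
Joint ranges: [-3.03, 3.03], [-0.79, 2.21], [0.23, 2.52], [-1.04, 4.18], [0, 3.07], [-2.55, 2.55]. Speed limits (rad/s): [2.22, 2.22, 2.57, 3.14, 3.14, 3.14].

INTERFACE

Orientations are given as [roll, pitch, yaw] about the fixed x, y, z axes, in that order (R = Rz(yaw) Ry(pitch) Rx(roll)).
In Python, from cell import * gives the robot as it stands. The module is installed in compiled form; this text tells all that it offers.
- The arm moves only by the shell command python3 -m jog 'ROWS' [FORCE]. ROWS is JSON, a list of rows, each a list of 3 entries, a list of its own where there are three numbers: the finger opening in mm, from 0 to 94, then the shift along the tool's x, y, z in units of 50 mm (1.0 is 50 mm), then the turn about the tool's z in units of 180 degrees (1.0 is 180 degrees). In form: [[fingers, [dx, dy, dz], twist], ...]. A call has 1 to 20 rows; each row shifts and turns the commanded pose from where the row before left it, along the tool's axes as they then stand; what a row does not reach is not made up. A row lasts 1/10 s, in which the tool goes at most 50 mm and 8.59 degrees, less where a joint would pass 70% of its speed; a pose out of reach is approached as far as the arm can. A call with a number of a shift or a turn outside -1 to 1 is refused whole. A call with a gripper value outside its range is refused whole. The fingers move at their own pace and stop on an object; FORCE is the grip in N (left out, the last holds). Time passes only in rows, so rows that do not move let the fingers close. It gives the time, the measured TCP pose, the force, the opening and the grip force at its end, in the units of the state.
- read_state(): the state, without advancing time (a new reading comes with each control period).
- camera(name): name is "scene" or "top" or "wrist"; returns the picture (480x640x3 uint8, red, green, blue); there is no depth.
- calibration(name): a dict with "mtx" (3x3 intrinsics, pixels), "cam_to_world" (4x4, takes a point from camera to world coordinates); the wrist camera has in their place "hand_eye" (4x4, takes a point from camera to tool coordinates, whose origin is the TCP and whose axes are the flange's). Camera axes: x right, y down, z forward; pixel columns grow to the right and rows downward; lengths in mm; the calibration is good to about 2 mm. A picture is of the moment at which its call begins: read the wrist's pose just before it. calibration takes no time and is no camera call.
- sign_off(): hands the job in; it is judged then, once.
Trained networks look in the newest picture that a camera, given by its name, has taken for a name from the list of things; names that differ only in an ending like _2 or _b are one class to them, and where a whole thing is asked for, a point or a joint stands for the part that bears it (a point fixed in the world has none). Each returns a list of dicts, best first, with "conf" (0 to 1); they miss things now and then, are a little off and sometimes report something else, mostly with a low value. They report only what shows in the picture. A call takes as long as a camera call.
- regions_of(camera, query): "pixels" (480x640 bool, what is visible of it) and "rect" ([centre column, centre row, width, height] in pixels, round what is visible of it).
The state is a dict: "clock": time; "joints": joint angles; "qd": joint speeds; "effort": joint torques, N m; "eef_pos": TCP position; "eef_rot": TCP orientation; "wrist_force": force on the tool from outside, world axes, zero at the start; "moment": the same for the moment, N m; "finger_gap": finger opening in mm; "finger_force": force on a finger pad.
Only numpy, scipy, OpenCV 4.12 (cv2) and the standard library are available. Lean on these libraries where they do the work, as an engineer would, in place of code of your own. Each camera call takes 0.05 s, during which the arm holds its last target. There are 200 camera calls.

## Working session

There is one attempt and no reset: what is moved stays moved. The work goes in short steps, Python scripts to look and compute and a shell command to move; the robot and the scene stay as the last step left them, time stands still between calls to the robot, and variables do not carry over. Pictures are saved under pics/ and viewed, at most 14 in all, crops included, and the job is handed in when it is done.

```bash
mkdir -p pics; cat > h.py <<'E'
from cell import *
import numpy as np, cv2
from scipy.spatial.transform import Rotation as R
def ray(name,u,v,z):
    c=calibration(name);K=np.array(c["mtx"]);T=np.array(c["cam_to_world"])
    d=T[:3,:3]@np.linalg.solve(K,[u,v,1]);o=T[:3,3];return o+d*(z-o[2])/d[2]
def save(im,f): cv2.imwrite("pics/"+f,im[:,:,::-1])
E
python3 - <<'E'
from h import *
for n in("top","scene"): save(camera(n),n+"0.png")
s=read_state();print({k:np.round(v,3).tolist() for k,v in s.items()})
c=calibration("top");print(np.round(c["cam_to_world"],3),c["mtx"])
for q in ["red_jar","green_jar","blue_jar","yellow_jar","red_taster","blue_taster","red_pad","green_pad","blue_pad","yellow_pad"]:
    for r in regions_of("top",q)[:3]:
        z=9 if "pad" in q else 80
        print(q,round(r["conf"],2),np.round(r["rect"]),np.round(ray("top",*r["rect"][:2],z)))
E
```

```text
{'clock': 0.1, 'joints': [-1.259, 0.3, 1.522, 0.0, 1.321, -0.067], 'qd': [0.0, -0.0, -0.002, -0.001, 0.001, -0.0], 'effort': [0.003, -53.264, -35.328, 0.071, 0.023, -0.0], 'eef_pos': [203.35, -510.771, 204.949], 'eef_rot': [-3.141, -0.0, 0.379], 'wrist_force': [0.435, -0.684, -0.442], 'moment': [-0.015, -0.01, -0.013], 'finger_force': 0.0, 'finger_gap': 94.065}
[[-1.30000e-02 -9.95000e-01  1.02000e-01  4.47675e+02]
 [-1.00000e+00  1.10000e-02 -2.40000e-02  1.86400e+00]
 [ 2.30000e-02 -1.02000e-01 -9.95000e-01  9.89147e+02]
 [ 0.00000e+00  0.00000e+00  0.00000e+00  1.00000e+00]] [[493.36345667   0.         320.64116569]
 [  0.         493.36345667 242.14114938]
 [  0.           0.           1.        ]]
red_jar 0.93 [343. 295.  35.  32.] [443. -59.  80.]
green_jar 0.87 [491. 209.  42.  30.] [ 600. -341.   80.]
blue_jar 0.59 [400. 212.  32.  34.] [ 595. -169.   80.]
yellow_jar 0.96 [337. 223.  31.  32.] [576. -52.  80.]
yellow_jar 0.62 [242. 266.  51.  47.] [499. 125.  80.]
red_taster 0.97 [486. 292.  45.  32.] [ 445. -324.   80.]
blue_taster 0.81 [421. 272.  39.  28.] [ 483. -206.   80.]
red_pad 0.64 [243. 266.  46.  44.] [502. 133.   9.]
green_pad 0.89 [213. 208.  45.  45.] [619. 192.   9.]
blue_pad 0.85 [199. 253.  48.  51.] [529. 219.   9.]
yellow_pad 0.74 [259. 220.  46.  49.] [594. 100.   9.]
```

View pics/top0.png

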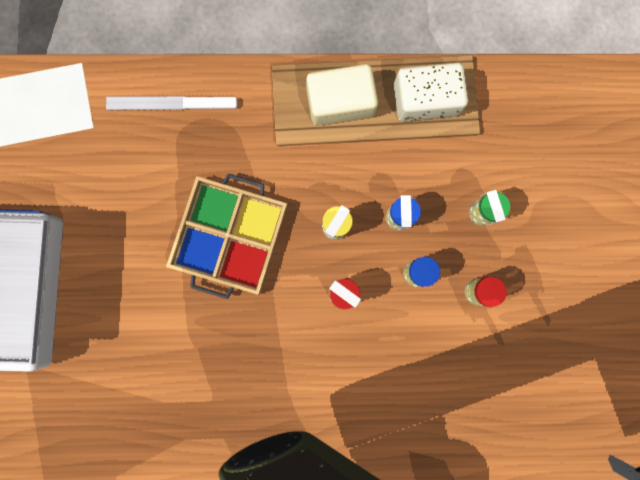

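View pics/scene0.png

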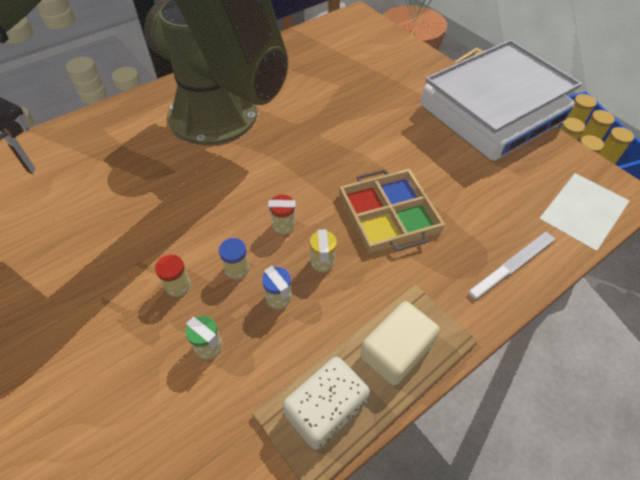

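```bash
cat > meas.py <<'E'
from h import *
from scipy.optimize import least_squares
print("offset",grasp_offset if 'grasp_offset' in globals() else read_state().get("grasp_offset"))
im=cv2.imread("pics/top0.png");hsv=cv2.cvtColor(im,cv2.COLOR_BGR2HSV).astype(int);H,S,V=hsv[...,0],hsv[...,1],hsv[...,2]
col={"red":((H<6)|(H>172))&(S>170),"green":(H>45)&(H<85)&(S>120),"blue":(H>100)&(H<130)&(S>130),"yellow":(H>22)&(H<34)&(S>130)&(V>150)}
white=(S<70)&(V>190)
yy,xx=np.mgrid[:480,:640]
for n,(u,v) in {"yellow":(337,221),"blue":(405,211),"green":(494,207),"red":(345,293),"blue_t":(424,271),"red_t":(490,291)}.items():
    m=((col[n.split("_")[0]]|white)&(np.hypot(xx-u,yy-v)<20)).astype(np.uint8)
    m=cv2.morphologyEx(m,cv2.MORPH_OPEN,np.ones((3,3)))
    c=max(cv2.findContours(m,0,1)[0],key=cv2.contourArea);h=cv2.convexHull(c);M=cv2.moments(h)
    p=(M["m10"]/M["m00"],M["m01"]/M["m00"]);print(n,np.round(p,1),cv2.boundingRect(c)[2:],np.round(ray("top",*p,73),1))
P={}
for n,(u,v) in {"green":(214,206),"yellow":(259,220),"blue":(201,250),"red":(244,265)}.items():
    m=(col[n]&(np.hypot(xx-u,yy-v)<32)).astype(np.uint8)
    c=max(cv2.findContours(m,0,1)[0],key=cv2.contourArea);r=cv2.minAreaRect(c);P[n]=ray("top",*r[0],9)[:2]
    print(n,np.round(r[0],1),np.round(r[1],1),round(r[2],1),np.round(P[n],1))
print("centre pads",np.mean(list(P.values()),0))
C=[ray("top",*p,30)[:2] for p in [(200,177),(288,205),(260,293),(167,266)]]
print("corners",np.round(C,1),np.mean(C,0),[round(np.linalg.norm(C[i]-C[i-1]),1) for i in range(4)])
E
python3 meas.py
```

```text
offset 18.8
yellow [336.8 221.2] (29, 31) [580.4 -51.3  73. ]
blue [405.3 211. ] (30, 32) [ 598.6 -181.    73. ]
green [494.4 206.1] (31, 32) [ 606.5 -351.    73. ]
red [344.5 293.5] (30, 30) [445.2 -63.4  73. ]
blue_t [424.4 271.2] (30, 29) [ 484.7 -213.2   73. ]
red_t [490.2 291.2] (31, 30) [ 446.  -335.2   73. ]
green [213.8 207.8] [36.7 37. ] 18.4 [619.2 191.1]
yellow [257.1 220.5] [37.3 37.2] 17.4 [592.5 104.5]
blue [199.6 250.6] [37.  37.9] 18.4 [533.6 218.1]
red [243.1 263.8] [38.  37.9] 17.5 [506.2 132.1]
centre pads [562.89833655 161.44253096]
corners [[677.2 214.5]
 [619.7  41.7]
 [448.3  96.7]
 [502.5 275.9]] [561.90244723 157.21534001] [np.float64(185.1), np.float64(182.1), np.float64(180.1), np.float64(187.1)]
```

```bash
python3 - <<'E'
import cv2
im=cv2.imread("pics/top0.png")
cv2.imwrite("pics/crop.png",cv2.resize(im[165:305,160:300],None,fx=4,fy=4,interpolation=cv2.INTER_NEAREST))
E
```

```text
(no output)
```

View pics/crop.png

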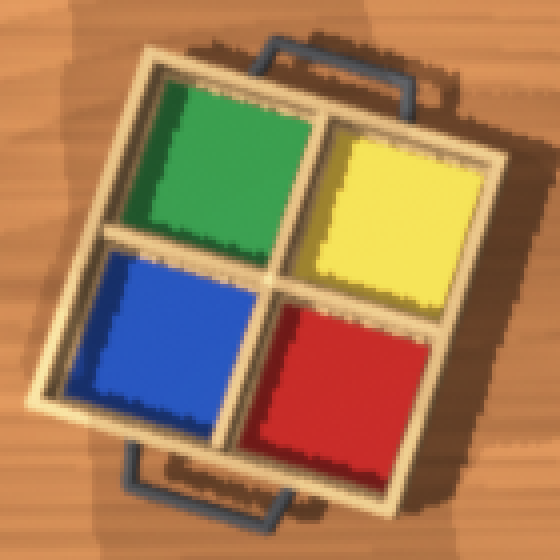

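```bash
python3 - <<'E'
from h import *
C=np.array([ray("top",*p,30)[:2] for p in [(197,176.5),(286.5,203.8),(259,294),(167,265.5)]])
print(np.round(C,1),C.mean(0),ray("top",227,235,30)[:2],[round(np.linalg.norm(C[i]-C[i-1]),1) for i in range(4)])
a=(C[0]-C[1])+(C[3]-C[2]);a/=np.linalg.norm(a);b=np.array([a[1],-a[0]]) 
o=(C.mean(0)+ray("top",227,235,30)[:2])/2
print(np.degrees(np.arctan2(*a[::-1])))
P=dict(green=o+45*a+45*b,yellow=o-45*a+45*b,blue=o+45*a-45*b,red=o-45*a-45*b)
J=dict(yellow=(580.4,-51.3),blue=(598.6,-181),green=(606.5,-351),red=(445.2,-63.4))
t=np.array(read_state()["eef_pos"][:2]);y=.379
W=np.array([[np.cos(y),np.sin(y)],[np.sin(y),-np.cos(y)]])/50
for n in P: print(n,np.round(P[n],1),"tool units to jar from now",np.round(W@(np.array(J[n])-t),2),"jar->pad",np.round(W@(P[n]-J[n]),2))
E
```

```text
[[678.2 220.4]
 [622.2  44.7]
 [446.4  98.7]
 [503.4 275.9]] [562.53711875 159.90642493] [561.55339157 160.83869823] [np.float64(183.4), np.float64(184.5), np.float64(183.9), np.float64(186.2)]
72.23028622984283
green [618.6 189.5] tool units to jar from now [8.67 0.01] jar->pad [ 4.22 -9.95]
yellow [591.2 103.8] tool units to jar from now [10.41 -5.75] jar->pad [ 1.35 -2.8 ]
blue [532.9 217. ] tool units to jar from now [ 9.79 -3.21] jar->pad [ 1.72 -7.88]
red [505.5 131.3] tool units to jar from now [ 7.81 -6.53] jar->pad [ 2.56 -3.17]
```

```bash
python3 -m jog '[[94,[0.62,0,0],0],[94,[0.62,0,0],0],[94,[0.62,0,0],0],[94,[0.62,0,0],0],[94,[0.62,0,0],0],[94,[0.62,0,0],0],[94,[0.62,0,0],0],[94,[0.62,0,0],0],[94,[0.62,0,0],0],[94,[0.62,0,0],0],[94,[0.62,0,0],0],[94,[0.62,0,0],0],[94,[0.62,0,0],0],[94,[0.61,0.01,0],0],[94,[0,0,0],0],[94,[0,0,0],0]]' 30
cat > w.py <<'E'
from h import *
import sys
s=read_state();im=camera("wrist");save(im,sys.argv[1]+".png");q=sys.argv[2]
c=calibration("wrist");K=np.array(c["mtx"]);X=np.array(c["hand_eye"])
Rw=R.from_euler("xyz",s["eef_rot"]).as_matrix();p=np.array(s["eef_pos"])
print(np.round(p,1),np.round(s["eef_rot"],3),np.round(X,2).tolist())
for r in regions_of("wrist",q)[:3]:
    u,v=r["rect"][:2];o=p+Rw@X[:3,3];d=Rw@X[:3,:3]@np.linalg.solve(K,[u,v,1])
    P=o+d*(73-o[2])/d[2];print(round(r["conf"],2),np.round(r["rect"]),np.round(P,1),"tool units",np.round(Rw.T@(P-p)/50,2))
E
python3 w.py wg green_jar
```

```text
clock: 2.2
eef_pos: [606.4, -350.9, 204.8]
eef_rot: [-3.141, 0.001, 0.38]
wrist_force: [-0.8, 0.5, 1.1]
finger_gap: 94.3
finger_force: 0.0
[ 606.4 -350.9  204.8] [-3.141e+00  1.000e-03  3.800e-01] [[-0.0, -0.96, -0.28, 82.64], [1.0, -0.0, -0.0, -0.19], [-0.0, -0.28, 0.96, -178.16], [0.0, 0.0, 0.0, 1.0]]
0.96 [317. 236.  76.  86.] [ 609.5 -351.2   73. ] tool units [0.06 0.03 2.64]
```

View pics/wg.png

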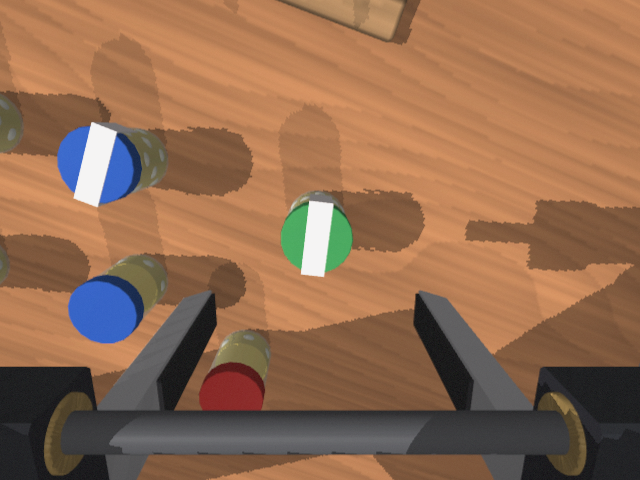

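The wrist view shows the sealed green jar centred between the fingers (lid at 317,238), agreeing with the top measurement within ~2 mm. Descend and grip.

```bash
python3 -m jog '[[94,[0.03,0,0.4],0],[94,[0,0,0.4],0],[94,[0,0,0.4],0],[94,[0,0,0.4],0],[94,[0,0,0.4],0],[94,[0,0,0.4],0],[94,[0,0,0.4],0],[94,[0,0,0.3],0],[94,[0,0,0],0],[40,[0,0,0],0],[40,[0,0,0],0],[40,[0,0,0],0],[40,[0,0,0],0],[40,[0,0,0],0],[40,[0,0,0],0],[40,[0,0,0],0],[40,[0,0,0],0]]' 30
python3 -m jog '[[40,[0,0,-0.2],0],[40,[0,0,-0.4],0],[40,[0,0,-0.4],0],[40,[0,0,-0.4],0],[40,[0,0,-0.4],0],[40,[0,0,-0.4],0],[40,[0,0,-0.2],0],[40,[0,0,0],0]]' 30
```

```text
clock: 4.0
eef_pos: [607.9, -350.7, 50.7]
eef_rot: [3.141, -0.0, 0.379]
wrist_force: [0.1, -0.3, 3.4]
finger_gap: 55.2
finger_force: 30.0
clock: 4.8
eef_pos: [608.0, -350.8, 171.9]
eef_rot: [3.14, -0.001, 0.379]
wrist_force: [-0.2, -0.6, -2.3]
finger_gap: 55.4
finger_force: 30.0
```

```bash
python3 -m jog '[[40,[0.1,-0.25,0],0],[40,[0.22,-0.52,0],0],[40,[0.22,-0.52,0],0],[40,[0.22,-0.52,0],0],[40,[0.22,-0.52,0],0],[40,[0.22,-0.52,0],0],[40,[0.22,-0.52,0],0],[40,[0.22,-0.52,0],0],[40,[0.22,-0.52,0],0],[40,[0.22,-0.52,0],0],[40,[0.22,-0.52,0],0],[40,[0.22,-0.52,0],0],[40,[0.22,-0.52,0],0],[40,[0.22,-0.52,0],0],[40,[0.22,-0.52,0],0],[40,[0.22,-0.52,0],0],[40,[0.22,-0.52,0],0],[40,[0.22,-0.52,0],0],[40,[0.22,-0.52,0],0],[40,[0.14,-0.35,0],0]]' 30
python3 -m jog '[[40,[0,0,0],0],[40,[0,0,0],0]]' 30
python3 - <<'E'
from h import *
save(camera("wrist"),"wg2.png")
E
```

```text
clock: 6.8
eef_pos: [617.5, 192.0, 169.1]
eef_rot: [-3.141, 0.002, 0.38]
wrist_force: [-0.2, -0.1, -2.4]
finger_gap: 55.5
finger_force: 30.0
clock: 7.0
eef_pos: [618.2, 189.7, 169.7]
eef_rot: [-3.142, 0.001, 0.379]
wrist_force: [0.0, 0.9, -2.4]
finger_gap: 55.3
finger_force: 30.0
```

View pics/wg2.png

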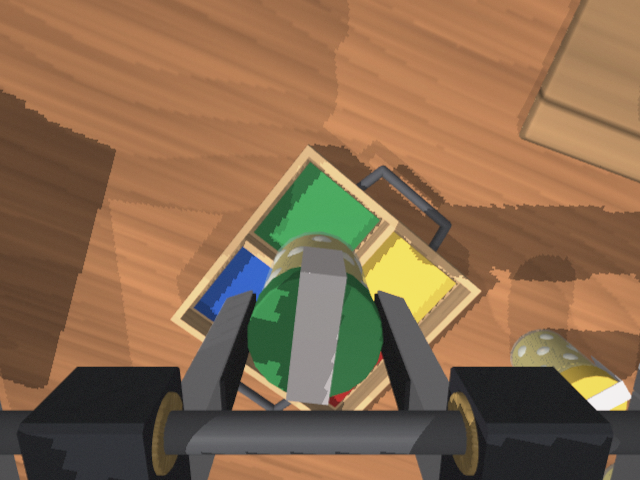

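The jar hangs over the green cell, centred in its diagonal (column ~317). Lowering gently.

```bash
python3 -m jog '[[40,[0,0,0.3],0],[40,[0,0,0.4],0],[40,[0,0,0.4],0],[40,[0,0,0.3],0],[40,[0,0,0.2],0],[40,[0,0,0.2],0],[40,[0,0,0.1],0],[40,[0,0,0.1],0],[40,[0,0,0.08],0],[40,[0,0,0.05],0],[40,[0,0,0],0],[40,[0,0,0],0]]' 30
```

```text
clock: 8.25
eef_pos: [618.8, 189.8, 64.2]
eef_rot: [3.142, -0.0, 0.379]
wrist_force: [0.6, 0.8, -2.3]
finger_gap: 55.1
finger_force: 30.0
```

```bash
python3 -m jog '[[40,[0,0,0.03],0],[40,[0,0,0.03],0],[40,[0,0,0.02],0],[40,[0,0,0],0],[40,[0,0,0],0]]' 30
```

```text
clock: 8.75
eef_pos: [618.7, 189.8, 59.9]
eef_rot: [-3.142, 0.0, 0.379]
wrist_force: [0.4, -0.2, -3.0]
finger_gap: 55.5
finger_force: 30.0
```

```bash
python3 -m jog '[[40,[0,0,0.02],0],[40,[0,0,0],0],[40,[0,0,0],0]]' 30
python3 -m jog '[[74,[0,0,0],0],[74,[0,0,0],0],[74,[0,0,0],0],[74,[0,0,0],0],[74,[0,0,-0.3],0],[74,[0,0,-0.5],0],[74,[0,0,-0.5],0],[74,[0,0,-0.5],0],[94,[0,0,-0.5],0],[94,[0,0,-0.4],0],[94,[0,0,0],0],[94,[0,0,0],0]]'
```

```text
clock: 9.05
eef_pos: [619.0, 189.8, 59.7]
eef_rot: [3.141, -0.001, 0.379]
wrist_force: [-1.4, -0.7, 6.4]
finger_gap: 55.2
finger_force: 30.0
clock: 10.25
eef_pos: [618.6, 189.8, 194.1]
eef_rot: [3.142, -0.0, 0.379]
wrist_force: [-0.7, -0.6, -0.5]
finger_gap: 93.8
finger_force: 0.0
```

```bash
python3 -m jog '[[94,[-0.22,0.48,0],0],[94,[-0.22,0.48,0],0],[94,[-0.22,0.48,0],0],[94,[-0.22,0.48,0],0],[94,[-0.22,0.48,0],0],[94,[-0.22,0.48,0],0],[94,[-0.22,0.48,0],0],[94,[-0.22,0.48,0],0],[94,[-0.22,0.48,0],0],[94,[-0.22,0.48,0],0],[94,[-0.22,0.48,0],0],[94,[-0.22,0.48,0],0],[94,[-0.22,0.48,0],0],[94,[-0.24,0.5,0],0],[94,[0,0,0],0],[94,[0,0,0],0]]'
python3 w.py wb blue_jar
python3 - <<'E'
from h import *
save(camera("scene"),"s1.png")
E
```

```text
clock: 11.85
eef_pos: [598.9, -180.7, 192.8]
eef_rot: [-3.14, 0.001, 0.378]
wrist_force: [-0.6, 0.3, 0.0]
finger_gap: 94.2
finger_force: 0.0
[ 598.9 -180.7  192.8] [-3.14e+00  1.00e-03  3.78e-01] [[-0.0, -0.96, -0.28, 82.64], [1.0, -0.0, -0.0, -0.19], [-0.0, -0.28, 0.96, -178.16], [0.0, 0.0, 0.0, 1.0]]
0.91 [317. 237.  73.  92.] [ 603.9 -180.1   73. ] tool units [0.1  0.03 2.4 ]
```

View pics/wb.png

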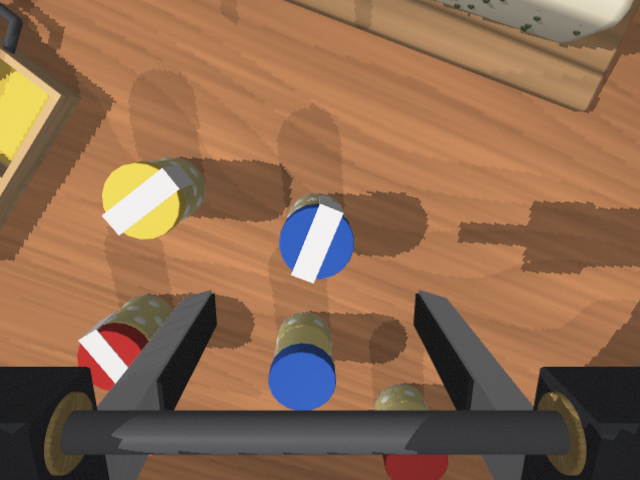

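View pics/s1.png

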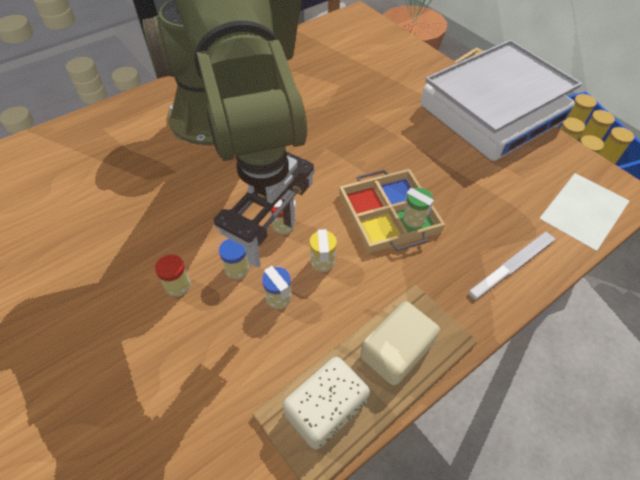

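The green jar stands in its cell (scene 418,205); the blue sealed jar is centred between the fingers (316,241). Grip it.

```bash
python3 -m jog '[[94,[0.03,0,0.4],0],[94,[0,0,0.4],0],[94,[0,0,0.4],0],[94,[0,0,0.4],0],[94,[0,0,0.4],0],[94,[0,0,0.4],0],[94,[0,0,0.3],0],[94,[0,0,0.14],0],[94,[0,0,0],0],[40,[0,0,0],0],[40,[0,0,0],0],[40,[0,0,0],0],[40,[0,0,0],0],[40,[0,0,0],0],[40,[0,0,0],0],[40,[0,0,0],0],[40,[0,0,0],0]]' 30
python3 -m jog '[[40,[0,0,-0.2],0],[40,[0,0,-0.4],0],[40,[0,0,-0.4],0],[40,[0,0,-0.4],0],[40,[0,0,-0.4],0],[40,[0,0,-0.4],0],[40,[0,0,-0.2],0],[40,[0,0,0],0]]' 30
```

```text
clock: 13.7
eef_pos: [600.8, -180.2, 52.2]
eef_rot: [3.141, -0.0, 0.379]
wrist_force: [0.6, -0.5, 2.9]
finger_gap: 55.2
finger_force: 30.0
clock: 14.5
eef_pos: [601.0, -180.2, 173.3]
eef_rot: [3.14, -0.002, 0.379]
wrist_force: [-0.2, 0.8, -2.4]
finger_gap: 55.6
finger_force: 30.0
```

```bash
python3 -m jog '[[40,[0.05,-0.25,0],0],[40,[0.11,-0.52,0],0],[40,[0.11,-0.52,0],0],[40,[0.11,-0.52,0],0],[40,[0.11,-0.52,0],0],[40,[0.11,-0.52,0],0],[40,[0.11,-0.52,0],0],[40,[0.11,-0.52,0],0],[40,[0.11,-0.52,0],0],[40,[0.11,-0.52,0],0],[40,[0.11,-0.52,0],0],[40,[0.11,-0.52,0],0],[40,[0.11,-0.52,0],0],[40,[0.11,-0.52,0],0],[40,[0.11,-0.52,0],0],[40,[0.09,-0.35,0],0],[40,[0,0,0],0],[40,[0,0,0],0],[40,[0,0,0],0]]' 30
```

```text
clock: 16.4
eef_pos: [532.8, 216.4, 171.4]
eef_rot: [3.142, 0.001, 0.378]
wrist_force: [0.4, 0.7, -2.5]
finger_gap: 55.6
finger_force: 30.0
```

```bash
python3 -m jog '[[40,[0,0,0.3],0],[40,[0,0,0.4],0],[40,[0,0,0.4],0],[40,[0,0,0.3],0],[40,[0,0,0.2],0],[40,[0,0,0.2],0],[40,[0,0,0.1],0],[40,[0,0,0.1],0],[40,[0,0,0.08],0],[40,[0,0,0.05],0],[40,[0,0,0.03],0],[40,[0,0,0],0],[40,[0,0,0],0]]' 30
```

```text
clock: 17.7
eef_pos: [533.1, 217.1, 64.1]
eef_rot: [3.142, -0.0, 0.379]
wrist_force: [0.5, -0.3, -2.5]
finger_gap: 55.6
finger_force: 30.0
```

```bash
python3 -m jog '[[40,[0,0,0.03],0],[40,[0,0,0.03],0],[40,[0,0,0],0],[40,[0,0,0],0]]' 30
```

```text
clock: 18.1
eef_pos: [533.2, 217.0, 61.2]
eef_rot: [3.142, -0.0, 0.379]
wrist_force: [0.6, 0.0, 0.8]
finger_gap: 55.5
finger_force: 30.0
```

```bash
python3 -m jog '[[74,[0,0,0],0],[74,[0,0,0],0],[74,[0,0,0],0],[74,[0,0,0],0],[74,[0,0,-0.3],0],[74,[0,0,-0.5],0],[74,[0,0,-0.5],0],[74,[0,0,-0.5],0],[94,[0,0,-0.5],0],[94,[0,0,-0.4],0],[94,[0,0,0],0]]'
python3 -m jog '[[94,[-0.1,0.48,0],0],[94,[-0.1,0.48,0],0],[94,[-0.1,0.48,0],0],[94,[-0.1,0.48,0],0],[94,[-0.1,0.48,0],0],[94,[-0.1,0.48,0],0],[94,[-0.1,0.48,0],0],[94,[-0.1,0.48,0],0],[94,[-0.1,0.48,0],0],[94,[-0.1,0.48,0],0],[94,[-0.1,0.53,0],0],[94,[0,0,0],0],[94,[0,0,0],0]]'
python3 w.py wy yellow_jar
```

```text
clock: 19.2
eef_pos: [534.0, 217.4, 199.8]
eef_rot: [3.141, -0.006, 0.379]
wrist_force: [0.1, 0.2, -1.0]
finger_gap: 92.8
finger_force: 0.0
clock: 20.5
eef_pos: [580.2, -51.0, 195.4]
eef_rot: [-3.141, 0.001, 0.378]
wrist_force: [0.3, -0.3, 0.3]
finger_gap: 93.6
finger_force: 0.0
[580.2 -51.  195.4] [-3.141e+00  1.000e-03  3.780e-01] [[-0.0, -0.96, -0.28, 82.64], [1.0, -0.0, -0.0, -0.19], [-0.0, -0.28, 0.96, -178.16], [0.0, 0.0, 0.0, 1.0]]
0.84 [317. 234.  80.  89.] [587.  -50.2  73. ] tool units [0.13 0.04 2.45]
```

View pics/wy.png

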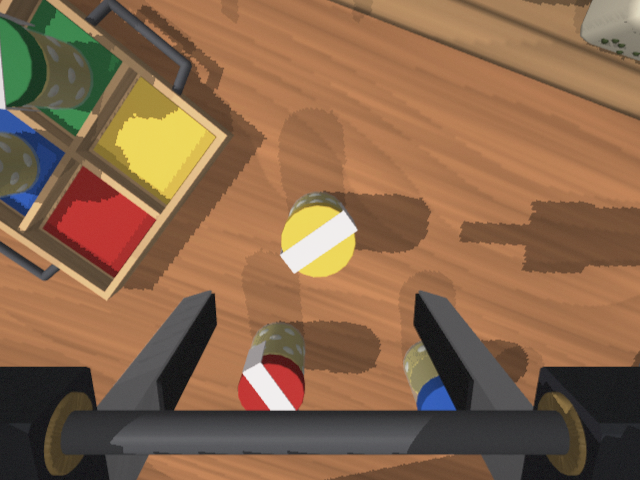

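The yellow jar is centred at (318,241); the green and blue jars stand in their cells. Grip it.

```bash
python3 -m jog '[[94,[0.03,0,0.4],0],[94,[0,0,0.4],0],[94,[0,0,0.4],0],[94,[0,0,0.4],0],[94,[0,0,0.4],0],[94,[0,0,0.4],0],[94,[0,0,0.3],0],[94,[0,0,0.18],0],[94,[0,0,0],0],[40,[0,0,0],0],[40,[0,0,0],0],[40,[0,0,0],0],[40,[0,0,0],0],[40,[0,0,0],0],[40,[0,0,0],0],[40,[0,0,0],0],[40,[0,0,0],0]]' 30
python3 -m jog '[[40,[0,0,-0.2],0],[40,[0,0,-0.4],0],[40,[0,0,-0.4],0],[40,[0,0,-0.4],0],[40,[0,0,-0.4],0],[40,[0,0,-0.4],0],[40,[0,0,-0.2],0],[40,[0,0,0],0]]' 30
```

```text
clock: 22.3
eef_pos: [582.1, -50.5, 52.2]
eef_rot: [3.141, -0.0, 0.379]
wrist_force: [1.1, -1.8, 3.3]
finger_gap: 55.6
finger_force: 30.0
clock: 23.1
eef_pos: [582.2, -50.3, 173.2]
eef_rot: [3.141, -0.002, 0.379]
wrist_force: [0.7, -0.6, -3.9]
finger_gap: 54.9
finger_force: 30.0
```

```bash
python3 -m jog '[[40,[0.1,-0.2,0],0],[40,[0.2,-0.44,0],0],[40,[0.2,-0.44,0],0],[40,[0.2,-0.44,0],0],[40,[0.2,-0.44,0],0],[40,[0.2,-0.44,0],0],[40,[0.21,-0.4,0],0],[40,[0,0,0],0],[40,[0,0,0],0],[40,[0,0,0],0]]' 30
python3 -m jog '[[40,[0,0,0.3],0],[40,[0,0,0.4],0],[40,[0,0,0.4],0],[40,[0,0,0.3],0],[40,[0,0,0.2],0],[40,[0,0,0.2],0],[40,[0,0,0.1],0],[40,[0,0,0.1],0],[40,[0,0,0.08],0],[40,[0,0,0.05],0],[40,[0,0,0.03],0],[40,[0,0,0],0],[40,[0,0,0],0]]' 30
```

```text
clock: 24.1
eef_pos: [590.7, 103.5, 171.3]
eef_rot: [-3.141, 0.001, 0.378]
wrist_force: [0.3, -0.5, -0.7]
finger_gap: 55.5
finger_force: 30.0
clock: 25.4
eef_pos: [591.1, 103.9, 64.2]
eef_rot: [3.142, -0.0, 0.379]
wrist_force: [0.1, -0.1, -3.0]
finger_gap: 55.3
finger_force: 30.0
```

```bash
python3 -m jog '[[40,[0,0,0.03],0],[40,[0,0,0.03],0],[40,[0,0,0],0],[40,[0,0,0],0]]' 30
```

```text
clock: 25.8
eef_pos: [591.1, 103.9, 61.2]
eef_rot: [3.142, -0.0, 0.379]
wrist_force: [0.3, -0.3, 1.1]
finger_gap: 55.7
finger_force: 30.0
```

```bash
python3 -m jog '[[74,[0,0,0],0],[74,[0,0,0],0],[74,[0,0,0],0],[74,[0,0,0],0],[74,[0,0,-0.3],0],[74,[0,0,-0.5],0],[74,[0,0,-0.5],0],[74,[0,0,-0.5],0],[94,[0,0,-0.5],0],[94,[0,0,-0.4],0],[94,[0,0,0],0]]'
python3 -m jog '[[94,[-0.44,0.22,0],0],[94,[-0.44,0.22,0],0],[94,[-0.44,0.22,0],0],[94,[-0.44,0.22,0],0],[94,[-0.44,0.22,0],0],[94,[-0.44,0.22,0],0],[94,[-0.44,0.23,0],0],[94,[-0.44,0.23,0],0],[94,[-0.43,0.25,0],0],[94,[0,0,0],0],[94,[0,0,0],0],[94,[0,0,0],0]]'
python3 w.py wr red_jar
```

```text
clock: 26.9
eef_pos: [592.0, 104.1, 199.9]
eef_rot: [3.14, -0.006, 0.379]
wrist_force: [0.2, -0.7, 0.2]
finger_gap: 92.8
finger_force: 0.0
clock: 28.1
eef_pos: [445.2, -63.0, 195.8]
eef_rot: [-3.141, 0.0, 0.379]
wrist_force: [0.4, 0.6, 1.0]
finger_gap: 94.1
finger_force: 0.0
[445.2 -63.  195.8] [-3.141  0.     0.379] [[-0.0, -0.96, -0.28, 82.64], [1.0, -0.0, -0.0, -0.19], [-0.0, -0.28, 0.96, -178.16], [0.0, 0.0, 0.0, 1.0]]
0.61 [318. 234.  77.  85.] [452.  -62.4  73. ] tool units [0.13 0.04 2.46]
```

View pics/wr.png

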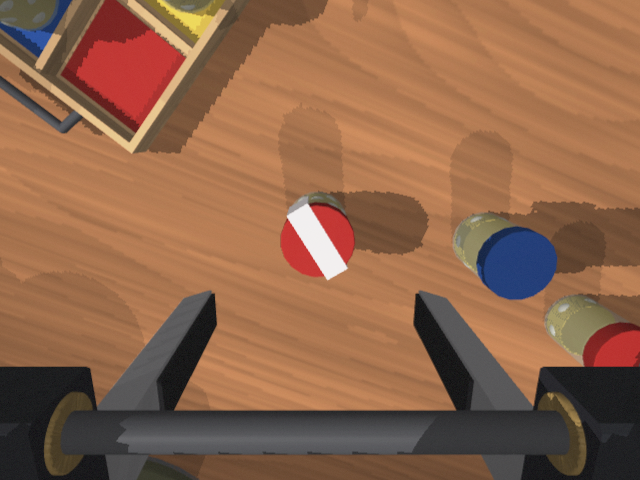

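The sealed red jar is centred at (318,241), with the tasters clear to the right. Grip it.

```bash
python3 -m jog '[[94,[0.03,0,0.4],0],[94,[0,0,0.4],0],[94,[0,0,0.4],0],[94,[0,0,0.4],0],[94,[0,0,0.4],0],[94,[0,0,0.4],0],[94,[0,0,0.3],0],[94,[0,0,0.18],0],[94,[0,0,0],0],[40,[0,0,0],0],[40,[0,0,0],0],[40,[0,0,0],0],[40,[0,0,0],0],[40,[0,0,0],0],[40,[0,0,0],0],[40,[0,0,0],0],[40,[0,0,0],0]]' 30
python3 -m jog '[[40,[0,0,-0.2],0],[40,[0,0,-0.4],0],[40,[0,0,-0.4],0],[40,[0,0,-0.4],0],[40,[0,0,-0.4],0],[40,[0,0,-0.4],0],[40,[0,0,-0.2],0],[40,[0,0,0],0]]' 30
```

```text
clock: 29.9
eef_pos: [446.6, -63.0, 52.1]
eef_rot: [3.141, -0.0, 0.379]
wrist_force: [1.2, -0.8, 2.7]
finger_gap: 55.1
finger_force: 30.0
clock: 30.7
eef_pos: [446.7, -62.9, 173.0]
eef_rot: [3.141, -0.002, 0.379]
wrist_force: [0.1, 0.0, -2.8]
finger_gap: 55.5
finger_force: 30.0
```

```bash
python3 -m jog '[[40,[0.15,-0.2,0],0],[40,[0.34,-0.42,0],0],[40,[0.34,-0.42,0],0],[40,[0.34,-0.42,0],0],[40,[0.34,-0.42,0],0],[40,[0.34,-0.43,0],0],[40,[0.34,-0.43,0],0],[40,[0.34,-0.43,0],0],[40,[0,0,0],0],[40,[0,0,0],0],[40,[0,0,0],0]]' 30
python3 -m jog '[[40,[0,0,0.3],0],[40,[0,0,0.4],0],[40,[0,0,0.4],0],[40,[0,0,0.3],0],[40,[0,0,0.2],0],[40,[0,0,0.2],0],[40,[0,0,0.1],0],[40,[0,0,0.1],0],[40,[0,0,0.08],0],[40,[0,0,0.05],0],[40,[0,0,0.03],0],[40,[0,0,0],0],[40,[0,0,0],0]]' 30
python3 -m jog '[[40,[0,0,0.03],0],[40,[0,0,0.03],0],[40,[0,0,0],0],[40,[0,0,0],0]]' 30
```

```text
clock: 31.8
eef_pos: [504.9, 130.9, 171.3]
eef_rot: [-3.141, 0.001, 0.379]
wrist_force: [0.3, 0.3, -1.2]
finger_gap: 55.4
finger_force: 30.0
clock: 33.1
eef_pos: [505.4, 131.2, 64.1]
eef_rot: [3.142, -0.0, 0.379]
wrist_force: [0.2, -0.1, -2.0]
finger_gap: 55.2
finger_force: 30.0
clock: 33.5
eef_pos: [505.5, 131.2, 61.2]
eef_rot: [3.142, -0.001, 0.379]
wrist_force: [-0.6, 0.0, 1.8]
finger_gap: 55.3
finger_force: 30.0
```

Touched down. Release, lift, move aside and check.

```bash
python3 -m jog '[[74,[0,0,0],0],[74,[0,0,0],0],[74,[0,0,0],0],[74,[0,0,0],0],[74,[0,0,-0.3],0],[74,[0,0,-0.5],0],[74,[0,0,-0.5],0],[74,[0,0,-0.5],0],[94,[0,0,-0.5],0],[94,[0,0,-0.4],0],[94,[0,0,0],0]]'
python3 -m jog '[[94,[-0.3,0.4,0],0],[94,[-0.3,0.4,0],0],[94,[-0.3,0.4,0],0],[94,[-0.3,0.4,0],0],[94,[-0.3,0.4,0],0],[94,[-0.3,0.4,0],0],[94,[-0.3,0.4,0],0],[94,[-0.3,0.4,0],0],[94,[0,0,0],0],[94,[0,0,0],0],[94,[0,0,0],0]]'
python3 - <<'E'
from h import *
save(camera("top"),"t9.png")
E
```

```text
clock: 34.6
eef_pos: [506.3, 131.4, 198.4]
eef_rot: [3.141, -0.004, 0.379]
wrist_force: [-0.5, 0.6, 0.5]
finger_gap: 92.8
finger_force: 0.0
clock: 35.7
eef_pos: [453.0, -61.2, 195.5]
eef_rot: [-3.141, 0.0, 0.379]
wrist_force: [-0.1, 0.1, 0.2]
finger_gap: 93.6
finger_force: 0.0
```

View pics/t9.png

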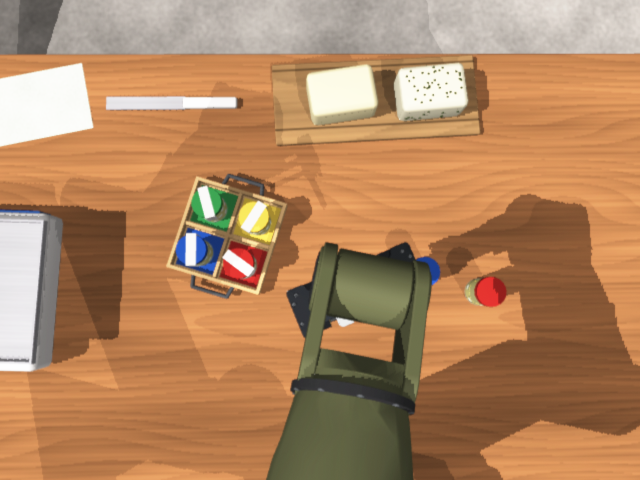

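All four sealed jars stand in their matching cells (lids at 208,203; 257,216; 192,249; 239,264). The tasters are unmoved at (427,270) and (490,291), and the arm is clear.

```bash
python3 -c "
from cell import *
print(sign_off())"
```

```text
the job is handed in; nothing more can be done
None
```

The four sealed jars were set down gently, each on its own colour's liner. Both tasting jars are still standing where they were, no jar was knocked over, and the job was handed in at about 36 s of the 115 s limit; the hand-in returned no verdict.

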